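Step the load tester to three dots and start the test

TASK

On the grey load tester, push the selector's protruding tab round with a fingertip or the outside of the fingers, without pinching it, until it clicks in pointing at the tag with three dots. Only then press the round test button fully down and let it come up again. Leave the loose things on and around the tester where they are.

Things in the scene. Friction and masses are not known exactly. Their poses are not given: they have to be found in the camera images.
- tester: fixed grey load-tester case, 240 x 280 x 60 mm (x, y, z). Origin at table height straight below the selector's turning axis; the case runs from 125 mm before the origin (-x) to 115 mm behind it and 140 mm to either side. Its top face is 60 mm above the table
- axis (a point): point on the selector's vertical turning axis, at the height of the case's top face
- selector (a joint): selector angle, rad: 0 with the tab pointing to the front of the case (-x of tester), positive counter-clockwise seen from above, stops at +-1.42. It clicks into a detent every 36 degrees (0, +-0.628, +-1.257); the push needed at the tab is about 3 to 5 N; past halfway it snaps into the next detent by itself, then stays there. Starts in the detent at 0, which has no tag
- tab (a point): middle of the top edge of the selector's tab. The selector is a flat black disc, 68 mm across and 11 mm high, with one upright radial tab (black with rubber side faces): 16 mm thick over the rubber, from 20 to 78 mm from the axis (rubber faces from 39 to 71 mm), reaching 39 mm above the case top; this point is 55 mm from the axis. Outside the disc a gap of 5 mm is free beneath the tab
- tab_left: rubber face, 32 x 3 x 26 mm, on one broad side of the tab; origin at its centre, 55 mm from the axis, 21 mm above the case top. Turned with the selector: at selector 0 it is the +y side of the tab
- aim (a point): point the selector aims at: on the tab's centre line, 105 mm from the axis, on the circle of the tags' centres
- test (a joint): travel of the test button, m: 0 up, 0.006 fully pressed; a spring returns it; fully down takes about 5 N
- test_top (a point): middle of the top of the round test button (26 mm across, plain white, on a small black housing) on the rear strip of the case top, 85 mm behind the selector axis; it moves straight down. A heatsink and a screw cup stand on the same strip, 85 mm between neighbours; the three change places
- tab_right: the same rubber face on the other broad side of the tab (-y side at selector 0)
- tag_one: round white tag, 42 mm across, 2 mm thick, fixed on the case top, bearing 1 black dot (10 mm each); origin at the centre of its underside. The four tags lie 105 mm from the selector axis at the detents +-36 and +-72 degrees, in changing order
- tag_two: round white tag, 42 mm across, 2 mm thick, fixed on the case top, bearing 2 black dots (10 mm each); origin at the centre of its underside. The four tags lie 105 mm from the selector axis at the detents +-36 and +-72 degrees, in changing order
- tag_three: round white tag, 42 mm across, 2 mm thick, fixed on the case top, bearing 3 black dots (10 mm each); origin at the centre of its underside. The four tags lie 105 mm from the selector axis at the detents +-36 and +-72 degrees, in changing order
- tag_four: round white tag, 42 mm across, 2 mm thick, fixed on the case top, bearing 4 black dots (10 mm each); origin at the centre of its underside. The four tags lie 105 mm from the selector axis at the detents +-36 and +-72 degrees, in changing order
- heatsink: loose aluminium heatsink, 34 x 34 x 24 mm, on the case's rear strip; origin under its centre
- screw_cup: loose grey cup, 36 mm across, 30 mm high, on the case's rear strip; origin under its centre
- screwdriver: loose green-handled screwdriver lying on the table
- mug: loose mug, 80 mm across, 90 mm high; origin under its centre
- hard_drive: loose hard drive, 147 x 102 x 26 mm, lying flat; origin under its centre
- solder_reel: loose metal reel, 56 mm across, 38 mm high, standing on end; origin under its centre
- screw_jar: loose jar with black cap, 60 mm across, 70 mm high; origin under its centre

How it is judged:
By the outcome, as a careful person would: the job done as asked, in the order asked, and still so for the second after the job is handed in, with the robot touching nothing.
It also fails if it takes over 48 s, if anything falls off the work surface, if the arm or the gripper's body presses on something with over 40 N, if the wrist force passes 120 N, or if a joint passes its speed limit or range.

ROBOT

A 7-joint arm with a two-finger parallel gripper is mounted at the origin on the work surface. World frame = base frame: x ahead of the robot, y to its left, z up, the work surface at z = 0. Lengths are in m, angles in rad, forces in N, time in s.
With the tool pointing down it reaches from about 0.4 to 0.75 m from the base axis. Payload 19.5 kg.
Tool frame: the origin (TCP) lies where the fingers leave the gripper's body, on its centre line; the fingertips stand 73 mm ahead of it and the grasp point (between the pads) lies 54 mm ahead of it; z points along the fingers, y is the line along which they close (so a half turn about z gives the same grasp; the last joint's range is limited). The gripper opens to 85 mm and grips with 20 to 120 N. Pads are 22 mm wide; open, the fingers measure 114 mm over their backs; the gripper's body (76 mm by 85 mm) begins 54 mm behind the grasp point. The pads swing forward as they close: fully open they stand 13 mm farther back than shut.
Start: joints at [1.177, 0.707, -0.028, 1.485, 0.022, 0.951, -0.075], TCP at [0.198, -0.54, 0.304] pointing down, gripper open.
Joint ranges: [-2.71, 2.71], [-0.32, 2.16], [-1.57, 1.52], [0, 2.45], [-1.46, 4.6], [0, 2.02], [-2.83, 2.83]. Speed limits (rad/s): [1.89, 1.89, 2.57, 2.57, 3.01, 3.01, 3.01].

INTERFACE

Orientations are given as a unit quaternion [x, y, z, w].
In Python, from rig import sensors, optics, bot gives the robot as it stands. The module is installed in compiled form; this text tells all that it offers.
- The arm moves only by the tool play_rows, never from a script. Its argument "targets" is one flat list of numbers, 6 for each row, row after row: the shift along the tool's x, y, z in m, then the turn, a rotation vector about the tool's x, y, z in degrees. In form: [dx, dy, dz, ax, ay, az, dx, dy, dz, ax, ay, az, ...]. A call has 1 to 12 rows; each row is the pose to reach, as a shift and turn from the pose commanded when the call began, along the tool's axes at that moment; what a row does not reach only later rows make up. A row lasts 1/10 s, in which the tool goes at most 50 mm and 8.59 degrees, less where a joint would pass 70% of its speed; a pose out of reach is approached as far as the arm can. A call with a gripper value outside its range is refused whole. "claw" is the opening, from 0 (shut) to 1 (fully open), set as the call begins (left out, the last holds). The fingers move at their own pace and stop on an object; the grip force is fixed at half the most. Time passes only in rows, so rows that repeat a pose let the fingers close. It gives the time, the measured TCP pose, the force, the opening and the grip force at its end, in the units of the state.
- sensors.get_state(): the state, without advancing time (a new reading comes with each control period).
- optics.grab_frame(name): name is "scene" or "top" or "wrist"; returns a dict with "frame" (400x640x3 uint8, red, green, blue), "fovy" (degrees; the focal length in pixels is half the picture's height over the tangent of half this angle, whatever the lens; pixels are square), "cx", "cy" (the principal point, pixels), "rvec" (rotation vector, rad) and "tvec" (3), from world to camera coordinates, as OpenCV has them; the wrist camera has in their place "mount" (4x4, takes a point from camera to tool coordinates, whose origin is the TCP and whose axes are the flange's). Camera axes: x right, y down, z forward; pixel columns grow to the right and rows downward; lengths in m; the calibration is good to about 2 mm. A picture is of the moment at which its call begins: read the wrist's pose just before it. There is no depth.
- bot.hand_in(): hands the job in; it is judged then, once.
The state is a dict: "time_s": time; "joint_pos": joint angles; "dq": joint speeds; "effort": joint torques, N m; "tool_pos": TCP position; "orientation": TCP orientation; "contact_force": force on the tool from outside, world axes, zero at the start; "wrist_torque": the same for the moment, N m; "gripper_width": opening from 0.0 (shut) to 1.0 (fully open); "gripper_force": force on a finger pad.
Only numpy, scipy, OpenCV 4.12 (cv2) and the standard library are available. Lean on these libraries where they do the work, as an engineer would, in place of code of your own. Each camera call takes 0.05 s, during which the arm holds its last target. There are 200 camera calls.

## Working session

There is one attempt and no reset: what is moved stays moved. The work goes in short steps, Python scripts to look and compute and a tool call to move; the robot and the scene stay as the last step left them, time stands still between calls to the robot, and variables do not carry over. Pictures are saved under pics/ and viewed, at most 10 in all, crops included, and the job is handed in when it is done.

Besides the shell and the picture viewer there is one more tool, called after ">>>" in YAML: its name, and indented under it one key for each argument. play_rows: Moves the arm, as the interface text tells. Its arguments: {"type":"object","properties":{"targets":{"type":"array","items":{"type":"number"}},"claw":{"type":"number"}},"required":["targets"]}

```bash
mkdir -p pics
cat > h.py <<'E'
import numpy as np, cv2
from scipy.spatial.transform import Rotation as R
from rig import sensors, optics, bot
def grab(n,fn):
    s=sensors.get_state(); d=optics.grab_frame(n)
    f=200/np.tan(np.radians(d["fovy"])/2)
    if n=="wrist":
        M=np.array(d["mount"]); T=np.eye(4); T[:3,:3]=R.from_quat(s["orientation"]).as_matrix(); T[:3,3]=s["tool_pos"]
        C=T@M; Rc=C[:3,:3]; o=C[:3,3]
    else:
        Rc=cv2.Rodrigues(np.array(d["rvec"],float))[0].T; o=-Rc@np.array(d["tvec"],float).ravel()
    np.savez(fn+".npz",Rc=Rc,o=o,f=f,c=[d["cx"],d["cy"]],img=d["frame"])
    cv2.imwrite(fn+".png",d["frame"][:,:,::-1])
def ray(fn,u,v,z):
    d=np.load(fn+".npz"); r=d["Rc"]@np.array([(u-d["c"][0])/d["f"],(v-d["c"][1])/d["f"],1])
    return d["o"]+r*(z-d["o"][2])/r[2]
def proj(fn,p):
    d=np.load(fn+".npz"); q=d["Rc"].T@(np.array(p)-d["o"]); return q[:2]/q[2]*d["f"]+d["c"]
E
python3 - <<'E'
from h import *
grab("top","pics/t0"); grab("scene","pics/s0")
s=sensors.get_state(); print(s["time_s"],s["tool_pos"],R.from_quat(s["orientation"]).as_matrix().round(3),s["contact_force"])
for n in("t0","s0"): d=np.load(f"pics/{n}.npz"); print(d["o"],d["f"],d["c"])
E
```

```text
0.1 [ 0.19807176 -0.53962972  0.303478  ] [[ 0.939  0.345 -0.   ]
 [ 0.345 -0.939  0.001]
 [-0.    -0.001 -1.   ]] [0.42799894 0.14151121 0.63344009]
[ 0.26899227 -0.01714419  1.15268002] 436.91970573409856 [318.58500839 196.85910337]
[1.29440517 0.24133102 0.77940699] 451.0779343964881 [316.07664096 204.32026536]
```

View pics/t0.png

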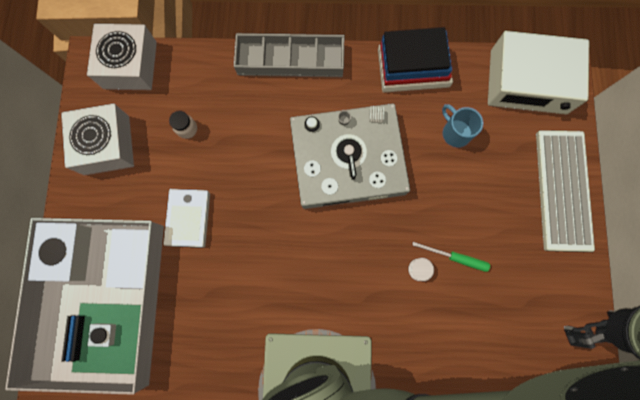

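View pics/s0.png

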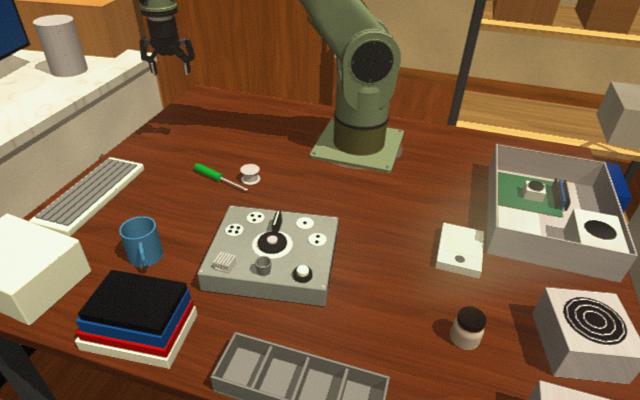

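The top view shows the tester at about (350,155), with tags near (312,168), (330,186), (377,180) and (389,157). The button is at (312,124), the cup at (344,118) and the heatsink at (377,114). I'll measure the blobs and enlarge that area.

Run:
```python
from h import *
a=cv2.imread("pics/t0.png")[95:215,280:420]; b=cv2.imread("pics/s0.png")[200:305,195:345]
cv2.imwrite("pics/c0.png",np.vstack([cv2.resize(a,(400,343),interpolation=3),cv2.resize(b,(400,257),interpolation=3)])[:, :] )
for n,(x0,x1,y0,y1) in {"t0":(290,410,105,210),"s0":(195,345,200,305)}.items():
    im=np.load(f"pics/{n}.npz")["img"]; m=(im.min(2)>205).astype(np.uint8); k=np.zeros_like(m);k[y0:y1,x0:x1]=1; m*=k
    cs,_=cv2.findContours(m,cv2.RETR_EXTERNAL,cv2.CHAIN_APPROX_NONE)
    for c in cs:
        if cv2.contourArea(c)>25:
            h=cv2.convexHull(c); M=cv2.moments(h); u,v=M["m10"]/M["m00"],M["m01"]/M["m00"]
            print(n,round(u,1),round(v,1),M["m00"],ray(f"pics/{n}",u,v,.062).round(4))
```

```text
t0 329.1 185.9 154.5 [ 0.5033 -0.021   0.062 ]
t0 377.0 179.4 144.5 [ 0.5228 -0.1429  0.062 ]
t0 311.8 168.2 151.5 [0.5488 0.0245 0.062 ]
t0 339.4 152.7 292.5 [ 0.5915 -0.0457  0.062 ]
t0 310.8 122.0 35.5 [0.6738 0.0308 0.062 ]
s0 302.4 269.1 57.0 [0.6526 0.0258 0.062 ]
s0 317.0 239.0 151.0 [0.5511 0.0271 0.062 ]
s0 272.1 244.6 764.5 [ 0.6026 -0.0645  0.062 ]
s0 235.1 229.7 116.5 [ 0.5833 -0.1665  0.062 ]
s0 304.7 222.7 128.5 [ 0.5057 -0.0185  0.062 ]
s0 255.1 217.0 129.5 [ 0.525  -0.1406  0.062 ]
```

View pics/c0.png

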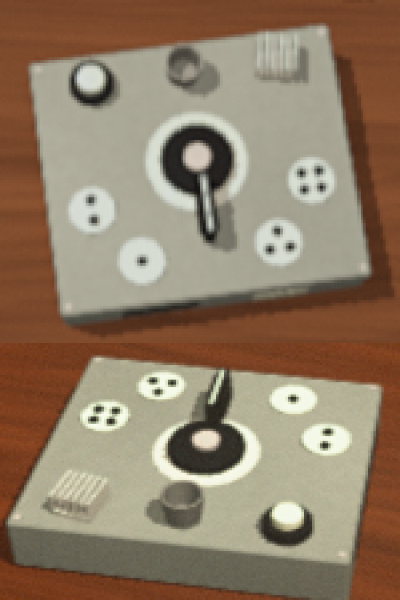

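Tag three is at +36° (the −y side of the tab). The button is at the left rear, the cup in the middle and the heatsink at the right rear. Next I'll fit the tester pose and triangulate the button.

Run:
```python
from h import *
P=np.array([[.5045,-.01975],[.5239,-.14175],[.54995,.0258],[.5843,-.1672]])
P[3]=[.5833,-.1665]; P[3]-=np.array([.0012,.0011]) # single-view: half the view offset
A=np.radians(180+np.array([-36,36,-72,72])); L=.105*np.c_[np.cos(A),np.sin(A)]
l=L-L.mean(0);p=P-P.mean(0); th=np.arctan2((l[:,0]*p[:,1]-l[:,1]*p[:,0]).sum(),(l*p).sum())
Q=np.array([[np.cos(th),-np.sin(th)],[np.sin(th),np.cos(th)]]); c=P.mean(0)-Q@L.mean(0)
print("axis",c,"yaw",np.degrees(th),"res mm",((L@Q.T+c-P)*1e3).round(1).tolist())
for s in(85,0,-85): print("rear",s,c+Q@[.085,s/1e3])
print("tab",c+Q@[-.055,0],"aim3",c+Q@(.105*np.array([np.cos(A[1]),np.sin(A[1])])))
# button triangulation
def dr(n,u,v):
    d=np.load(f"pics/{n}.npz"); r=d["Rc"]@np.array([(u-d["c"][0])/d["f"],(v-d["c"][1])/d["f"],1]); return d["o"],r/np.linalg.norm(r)
ps=[dr("t0",310.8,122.0),dr("s0",302.4,269.1)]
M=sum(np.eye(3)-np.outer(r,r) for o,r in ps); b=sum((np.eye(3)-np.outer(r,r))@o for o,r in ps)
print("button",np.linalg.solve(M,b))
s=sensors.get_state();print(s["joint_pos"])
```

```text
axis [ 0.59801137 -0.06617963] yaw 9.458044581941866 res mm [[-0.4, 0.5], [0.5, 0.7], [-0.4, 1.2], [0.3, -2.4]]
rear 85 [0.66788824 0.03163255]
rear 0 [ 0.6818559  -0.05221198]
rear -85 [ 0.69582355 -0.1360565 ]
tab [ 0.54375903 -0.07521752] aim3 [ 0.52436108 -0.14101702]
button [0.66744008 0.03035192 0.07850865]
[ 1.17729206  0.70702521 -0.02759338  1.48497484  0.02202008  0.95086853
 -0.07548518]
```

```bash
cat >> h.py <<'E'
AX=np.array([.598,-.0662]); YAW=9.46
def pose(f,z,lat=.023,r=.057):
    "tool TCP/yaw with finger beside a tab at selector angle f (deg), on its +y side"
    a=np.radians(YAW+f); x=np.array([np.cos(a),np.sin(a)]); n=np.array([-x[1],x[0]])
    return np.r_[AX-r*x+lat*n,z],YAW+f
def rel(p,yaw):
    s=sensors.get_state(); M=R.from_quat(s["orientation"]).as_matrix()
    a=np.radians(yaw); c,w=np.cos(a),np.sin(a)
    T=np.array([[c,w,0],[w,-c,0],[0,0,-1.]])
    return (M.T@(p-s["tool_pos"])).round(4), np.degrees(R.from_matrix(M.T@T).as_rotvec()).round(2)
E
python3 - <<'E'
from h import *
print(pose(-25,.2),rel(*pose(-25,.2)))
E
```

```text
(array([ 0.54924567, -0.02876987,  0.2       ]), -15.54) (array([ 0.5057, -0.3585,  0.1038]), array([-5.00e-02,  2.00e-02,  3.57e+01]))
```

>>> play_rows:
  targets: [0.506, -0.358, 0.05, 0, 0, 35.7, 0.506, -0.358, 0.05, 0, 0, 35.7, 0.506, -0.358, 0.05, 0, 0, 35.7, 0.506, -0.358, 0.05, 0, 0, 35.7, 0.506, -0.358, 0.05, 0, 0, 35.7, 0.506, -0.358, 0.05, 0, 0, 35.7, 0.506, -0.358, 0.05, 0, 0, 35.7, 0.506, -0.358, 0.05, 0, 0, 35.7, 0.506, -0.358, 0.05, 0, 0, 35.7, 0.506, -0.358, 0.05, 0, 0, 35.7, 0.506, -0.358, 0.05, 0, 0, 35.7, 0.506, -0.358, 0.05, 0, 0, 35.7]
  claw: 0

```text
time_s: 1.3
tool_pos: [0.5382, -0.0452, 0.2554]
orientation: [0.991, -0.135, -0.0, 0.0]
contact_force: [0.5, -1.3, -0.1]
gripper_width: -0.001
gripper_force: 0.0
```

>>> play_rows:
  targets: [0, 0, 0, 0, 0, 0]

```text
time_s: 1.4
tool_pos: [0.5396, -0.041, 0.2544]
orientation: [0.991, -0.131, -0.0, -0.001]
contact_force: [-1.0, -1.1, 1.1]
gripper_width: 0.001
gripper_force: 0.0
```

Run:
```python
from h import *
s=sensors.get_state(); print(s["time_s"],s["tool_pos"],s["gripper_width"],s["contact_force"],rel(*pose(-25,.2)),rel(*pose(-25,.152)))
grab("wrist","pics/w0")
d=np.load("pics/w0.npz"); print(d["o"],proj("pics/w0",[.598,-.0662,.071]),proj("pics/w0",[.5438,-.0752,.099]),proj("pics/w0",[.6676,.0310,.078]))
```

```text
1.4 [ 0.53961879 -0.04095534  0.25438232] 0.0006553011421404733 [-1.02372119 -1.07493734  1.13710265] (array([ 0.0062, -0.0141,  0.0544]), array([-0.15,  0.06,  0.46])) (array([ 0.0062, -0.014 ,  0.1024]), array([-0.15,  0.06,  0.46]))
[ 0.61743556 -0.06191804  0.3235125 ] [334.26785198 124.45322995] [365.39936602 196.28234081] [179.27161299  65.05764178]
```

View pics/w0.png

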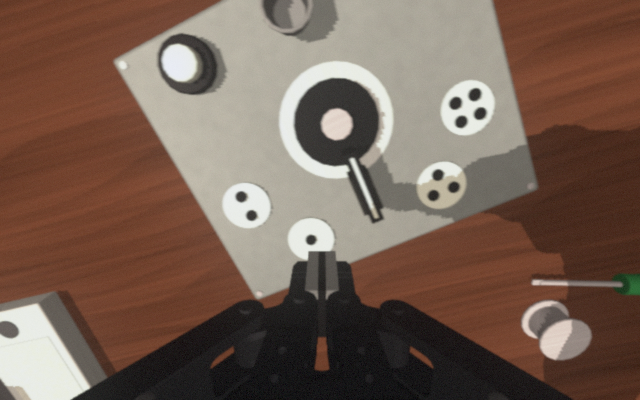

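The fingers are above tag one. The wrist view shows the axis at (337,123), the tab middle at (365,190) and the button at (181,62), all matching the predictions. I'll lower beside the tab.

>>> play_rows:
  targets: [0.004, -0.012, 0.04, 0, 0, 0.5, 0.004, -0.012, 0.075, 0, 0, 0.5, 0.004, -0.012, 0.1, 0, 0, 0.5, 0.004, -0.012, 0.1, 0, 0, 0.5, 0.004, -0.012, 0.1, 0, 0, 0.5]

```text
time_s: 1.95
tool_pos: [0.5444, -0.0376, 0.1564]
orientation: [0.99, -0.14, -0.0, 0.0]
contact_force: [0.7, -0.1, 0.2]
gripper_width: 0.0
gripper_force: 0.0
```

Run:
```python
from h import *
s=sensors.get_state(); print(s["tool_pos"],s["contact_force"])
for f in (-25,-20,-15,-10,-5,0,5,10,15,20,25,30): print(f,*rel(*pose(f,.15)))
```

```text
[ 0.544439   -0.03756686  0.15641483] [ 0.6580138  -0.13746984  0.17564434]
-25 [ 0.0022 -0.0098  0.0064] [ 0.01  0.   -0.56]
-20 [ 0.0004 -0.0047  0.0064] [ 0.01  0.   -5.56]
-15 [-0.0008  0.0005  0.0064] [ 1.000e-02  0.000e+00 -1.056e+01]
-10 [-0.0017  0.0058  0.0064] [ 1.000e-02  0.000e+00 -1.556e+01]
-5 [-0.002   0.0111  0.0064] [ 1.000e-02  0.000e+00 -2.056e+01]
0 [-0.0019  0.0165  0.0064] [ 1.000e-02  0.000e+00 -2.556e+01]
5 [-0.0014  0.0218  0.0064] [ 1.000e-02  1.000e-02 -3.056e+01]
10 [-0.0003  0.0271  0.0064] [ 1.000e-02  1.000e-02 -3.556e+01]
15 [0.0011 0.0322 0.0064] [ 1.000e-02  1.000e-02 -4.056e+01]
20 [0.0031 0.0372 0.0064] [ 1.000e-02  1.000e-02 -4.556e+01]
25 [0.0054 0.0421 0.0064] [ 1.000e-02  1.000e-02 -5.056e+01]
30 [0.0082 0.0467 0.0064] [ 1.000e-02  1.000e-02 -5.556e+01]
```

>>> play_rows:
  targets: [0, -0.005, 0.006, 0, 0, -5, -0.001, 0.001, 0.006, 0, 0, -10.5, -0.002, 0.006, 0.006, 0, 0, -15.5, -0.002, 0.011, 0.006, 0, 0, -20.5, -0.002, 0.0165, 0.006, 0, 0, -25.5, -0.001, 0.022, 0.006, 0, 0, -30.5, -0.001, 0.022, 0.006, 0, 0, -30.5]

```text
time_s: 2.65
tool_pos: [0.5377, -0.0587, 0.1513]
orientation: [0.992, 0.126, 0.001, 0.0]
contact_force: [-0.7, 1.3, 1.5]
gripper_width: -0.001
gripper_force: 0.9
```

Run:
```python
from h import *
s=sensors.get_state(); print(s["tool_pos"],s["contact_force"],s["wrist_torque"])
for f in (5,10,15,20,25,30): print(f,*rel(*pose(f,.15)))
grab("wrist","pics/w1")
```

```text
[ 0.53772849 -0.05871556  0.15134143] [-0.71886207  1.33003039  1.46902912] [ 0.32451945  0.12705993 -0.0573488 ]
5 [-0.0005 -0.0007  0.0013] [ 0.05 -0.1   0.01]
10 [-0.0023  0.0044  0.0013] [ 0.06 -0.09 -4.99]
15 [-0.0036  0.0095  0.0013] [ 0.06 -0.09 -9.99]
20 [-0.0045  0.0148  0.0013] [  0.07  -0.09 -14.99]
25 [-0.0049  0.0202  0.0014] [  0.07  -0.08 -19.99]
30 [-0.0049  0.0255  0.0014] [  0.07  -0.08 -24.99]
```

View pics/w1.png

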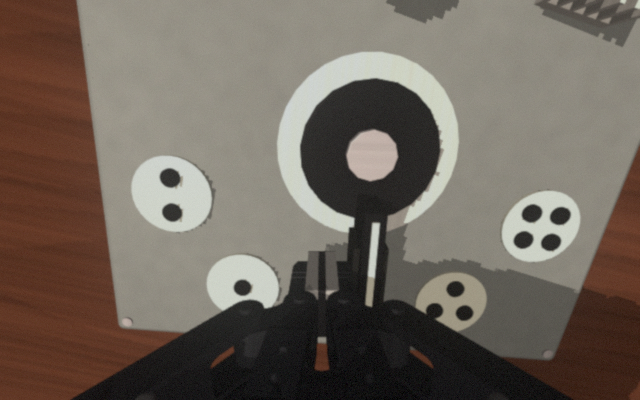

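The wide finger backs are just beside the tab, which still points to the front. I'll keep pushing round the arc.

>>> play_rows:
  targets: [-0.0015, 0.002, 0.001, 0, 0, -2.5, -0.002, 0.0045, 0.001, 0, 0, -5, -0.003, 0.007, 0.001, 0, 0, -7.5, -0.0035, 0.0095, 0.001, 0, 0, -10, -0.004, 0.012, 0.001, 0, 0, -12.5, -0.0045, 0.015, 0.001, 0, 0, -15, -0.005, 0.0175, 0.001, 0, 0, -17.5, -0.005, 0.02, 0.001, 0, 0, -20, -0.005, 0.02, 0.001, 0, 0, -20]

```text
time_s: 3.6
tool_pos: [0.5379, -0.0785, 0.1494]
orientation: [0.955, 0.295, 0.0, 0.0]
contact_force: [-0.3, 0.3, 1.0]
gripper_width: -0.002
gripper_force: 0.0
```

Run:
```python
from h import *
s=sensors.get_state(); print(s["tool_pos"],s["contact_force"],s["wrist_torque"])
for f in (25,28,30,32,34): print(f,*rel(*pose(f,.15)))
grab("wrist","pics/w2")
```

```text
[ 0.53788959 -0.07854372  0.14937265] [-0.29929226  0.29015828  0.95729538] [ 0.0348493   0.02093809 -0.0123243 ]
25 [-0.0005  0.0008 -0.0006] [ 0.05 -0.03 -0.12]
28 [-0.0016  0.0039 -0.0006] [ 0.06 -0.03 -3.12]
30 [-0.0022  0.0059 -0.0006] [ 0.06 -0.03 -5.12]
32 [-0.0028  0.008  -0.0006] [ 0.06 -0.02 -7.12]
34 [-0.0033  0.01   -0.0006] [ 0.06 -0.02 -9.12]
```

View pics/w2.png

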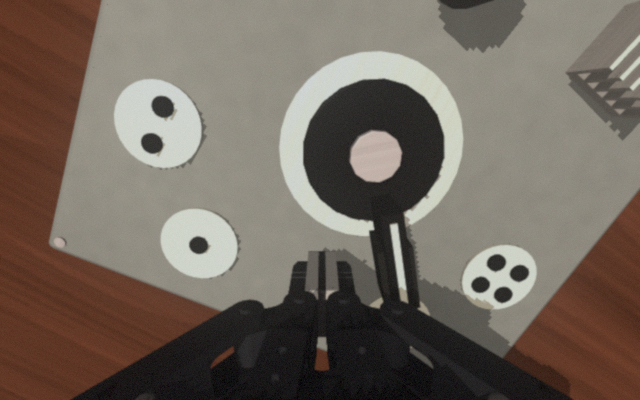

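The tab has snapped ahead of the finger, with a gap and no force, and it covers tag three at (410,305). I'll back off, rise and verify.

>>> play_rows:
  targets: [-0.005, -0.015, 0, 0, 0, 0, -0.005, -0.02, -0.04, 0, 0, 0, -0.005, -0.02, -0.09, 0, 0, 0, -0.005, -0.02, -0.11, 0, 0, 0, -0.005, -0.02, -0.11, 0, 0, 0, -0.005, -0.02, -0.11, 0, 0, 0]

```text
time_s: 4.25
tool_pos: [0.5222, -0.0643, 0.2589]
orientation: [0.955, 0.295, 0.0, 0.0]
contact_force: [0.0, 0.1, -0.7]
gripper_width: 0.001
gripper_force: 0.0
```

Run:
```python
from h import *
s=sensors.get_state(); print(s["tool_pos"],s["contact_force"])
a,b=ray("pics/w2",393,225,.099),ray("pics/w2",405,303,.099); d=b-a; print("sel from w2",(np.degrees(np.arctan2(d[1],d[0]))-180-YAW+180)%360-180)
grab("wrist","pics/w3")
print("sel +36 aim px",proj("pics/w3",[.5244,-.1410,.099]),"axis",proj("pics/w3",[.598,-.0662,.099]))
for z in(.18,.16,.15,.14): print(z,rel(np.array([.6676,.0312,z]),34.5))
print("btn px",proj("pics/w3",[.6676,.0312,.0785]))
```

```text
[ 0.52215731 -0.06433437  0.25887054] [ 0.03522529  0.13266808 -0.73872148]
sel from w2 36.93317684332402
sel +36 aim px [400.94402151 259.19668804] axis [383.86377271 129.38539926]
0.18 (array([0.1742, 0.0034, 0.0782]), array([-0.03,  0.02, -0.12]))
0.16 (array([0.1742, 0.0034, 0.0982]), array([-0.03,  0.02, -0.12]))
0.15 (array([0.1742, 0.0034, 0.1082]), array([-0.03,  0.02, -0.12]))
0.14 (array([0.1742, 0.0034, 0.1182]), array([-0.03,  0.02, -0.12]))
btn px [326.24430048 -47.49192938]
```

View pics/w3.png

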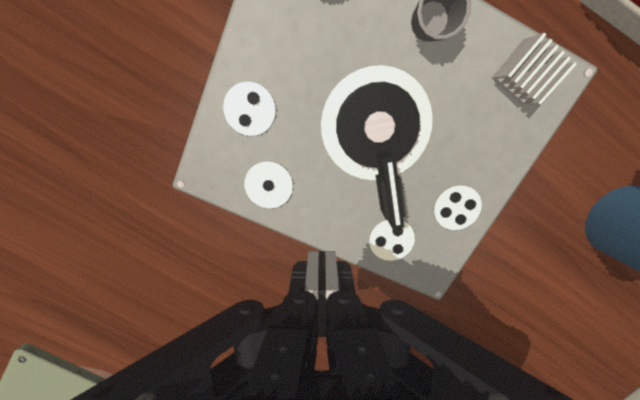

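The selector reads 36.9° and the tab points at tag three (392,240). Next I'll move over the button.

>>> play_rows:
  targets: [0.05, 0.001, 0, 0, 0, 0, 0.1, 0.002, 0, 0, 0, 0, 0.15, 0.003, 0.03, 0, 0, 0, 0.174, 0.0035, 0.07, 0, 0, 0, 0.174, 0.0035, 0.09, 0, 0, 0, 0.174, 0.0035, 0.09, 0, 0, 0, 0.174, 0.0035, 0.09, 0, 0, 0]

```text
time_s: 5.0
tool_pos: [0.6674, 0.0306, 0.1688]
orientation: [0.955, 0.296, -0.0, 0.0]
contact_force: [0.2, 0.1, 1.0]
gripper_width: -0.002
gripper_force: 0.0
```

Run:
```python
from h import *
s=sensors.get_state(); print(s["tool_pos"],s["contact_force"],rel(np.array([.6676,.0312,.15]),34.5))
grab("wrist","pics/w4")
```

```text
[0.66737083 0.03057357 0.16875187] [0.20841644 0.08679217 1.00317006] (array([ 0.0006, -0.0004,  0.0188]), array([-0.01,  0.05, -0.09]))
```

View pics/w4.png

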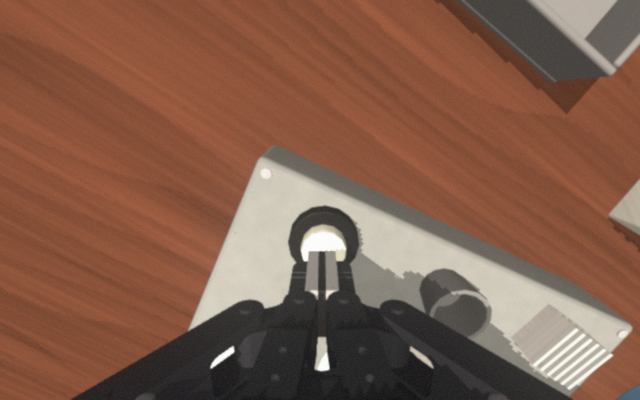

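The tips are centred on the button (323,245), and the cup at (455,305) is clear. I'll press in small steps.

>>> play_rows:
  targets: [0, 0, 0.005, 0, 0, 0, 0, 0, 0.01, 0, 0, 0, 0, 0, 0.014, 0, 0, 0, 0, 0, 0.017, 0, 0, 0, 0, 0, 0.017, 0, 0, 0, 0, 0, 0.017, 0, 0, 0]

```text
time_s: 5.65
tool_pos: [0.6676, 0.0308, 0.1519]
orientation: [0.955, 0.296, 0.0, 0.0]
contact_force: [-0.7, -1.3, 2.9]
gripper_width: -0.001
gripper_force: 1.5
```

Contact is starting at about z 0.152.

>>> play_rows:
  targets: [0, 0, 0.0015, 0, 0, 0, 0, 0, 0.003, 0, 0, 0, 0, 0, 0.003, 0, 0, 0]

```text
time_s: 5.95
tool_pos: [0.6677, 0.0309, 0.1488]
orientation: [0.955, 0.296, 0.0, 0.0]
contact_force: [-1.2, -1.0, 4.6]
gripper_width: -0.002
gripper_force: 2.4
```

>>> play_rows:
  targets: [0, 0, 0.0015, 0, 0, 0, 0, 0, 0.003, 0, 0, 0, 0, 0, 0.003, 0, 0, 0]

```text
time_s: 6.25
tool_pos: [0.6678, 0.0308, 0.1481]
orientation: [0.955, 0.296, 0.001, 0.0]
contact_force: [-13.8, -1.7, 39.5]
gripper_width: 0.001
gripper_force: 19.8
```

It has bottomed out (force jumped to 39 N). I'll release now.

>>> play_rows:
  targets: [0, 0, -0.01, 0, 0, 0, 0, 0, -0.04, 0, 0, 0, 0, 0, -0.08, 0, 0, 0, 0, 0, -0.11, 0, 0, 0, -0.05, 0, -0.11, 0, 0, 0, -0.1, 0, -0.11, 0, 0, 0, -0.13, 0, -0.11, 0, 0, 0, -0.13, 0, -0.11, 0, 0, 0, -0.13, 0, -0.11, 0, 0, 0]

```text
time_s: 7.15
tool_pos: [0.5607, -0.0425, 0.2559]
orientation: [0.955, 0.296, 0.0, -0.0]
contact_force: [-0.0, 1.0, -0.7]
gripper_width: 0.002
gripper_force: 0.0
```

Run:
```python
from h import *
s=sensors.get_state(); print(s["tool_pos"],s["contact_force"])
grab("wrist","pics/w5")
```

```text
[ 0.56065375 -0.04254927  0.25590181] [-0.02803458  1.01975868 -0.694679  ]
```

View pics/w5.png

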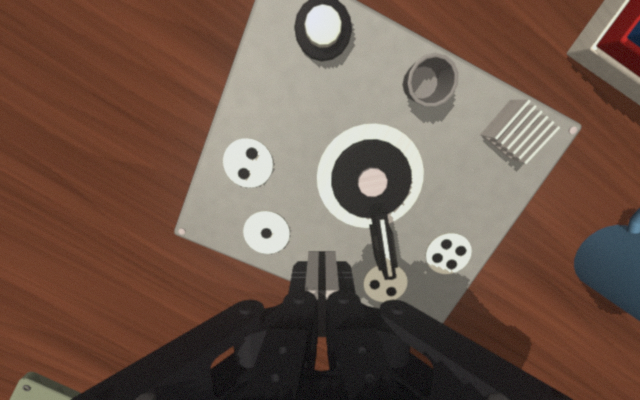

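The tab points at tag three (385,285), the button (323,25) is up again, and the cup and heatsink haven't moved.

```bash
python3 -c "
from h import *
print(bot.hand_in())"
```

```text
the job is handed in; nothing more can be done
None
```

The selector is clicked in at the three-dot tag (measured at about 37° against the 36° detent). After that, the test button was pressed until it bottomed out and came back up; the last picture shows the cup and heatsink where they were. The job is handed in, at about 7 s on the robot's clock, with the judged result not shown. The press peaked at 39.5 N through the fingertips, just under the 40 N limit that applies to the arm and gripper body.

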